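# Load the ball tray into the conditioning bath and hold it there

## Robot

A 7-joint arm with a two-finger parallel gripper is mounted at the origin on the work surface. World frame = base frame: x ahead of the robot, y to its left, z up, the work surface at z = 0. Lengths are in m, angles in rad, forces in N, time in s.
With the tool pointing down it reaches from about 0.35 to 0.9 m from the base axis. Payload 8.1 kg.
Tool frame: the origin (TCP) lies between the finger pads; the fingertips stand 22 mm ahead of it and the grasp point (between the pads) lies 3 mm ahead of it (arm.tip_reach is the distance from the TCP to the fingertips, in m); z points along the fingers, y is the line along which they close (so a half turn about z gives the same grasp; the last joint's range is limited). The gripper opens to 92 mm and grips with 3 to 60 N. Pads are 19 mm wide; open, the fingers measure 130 mm over their backs; the gripper's body (75 mm by 190 mm) begins 47 mm behind the grasp point.
Start: joints at [-0.103, 0.434, 0.025, 1.573, -0.012, 1.134, -0.075], TCP at [0.625, -0, 0.249] pointing down, gripper open.
Joint ranges: [-2.62, 2.62], [-0.44, 2.09], [-1.27, 1.32], [0.08, 2.57], [-1.32, 4.46], [0.12, 2], [-2.74, 2.74]. Speed limits (rad/s): [2.22, 2.22, 3.01, 3.01, 3.14, 3.14, 3.14].

## Interface

Orientations are given as a rotation vector (axis times angle).
In Python, from cell import telemetry, vision, job, arm gives the robot as it stands. The module is installed in compiled form; this text tells all that it offers.
- The arm moves only by the shell command python3 -m creep 'ROWS' [FORCE]. ROWS is text: rows parted by semicolons, each of 7 numbers parted by spaces: the finger opening in cm, from 0 to 9.18, then the shift along the tool's x, y, z in cm, then the turn, a rotation vector about the tool's x, y, z in degrees. A call has 1 to 5 rows; each row is the pose to reach, as a shift and turn from the pose commanded when the call began, along the tool's axes at that moment; what a row does not reach only later rows make up. A row lasts 1/8 s, in which the tool goes at most 62.5 mm and 10.7 degrees, less where a joint would pass 70% of its speed; a pose out of reach is approached as far as the arm can. A call with a gripper value outside its range is refused whole. The fingers move at their own pace and stop on an object; FORCE is the grip in N (left out, the last holds). Time passes only in rows, so rows that repeat a pose let the fingers close. It gives the time, the measured TCP pose, the force, the opening and the grip force at its end, in the units of the state.
- telemetry.observe(): the state, without advancing time (a new reading comes with each control period).
- vision.get_image(name): name is "scene" or "side" or "wrist"; returns the picture (420x560x3 uint8, red, green, blue); there is no depth.
- vision.camera_info(name): a dict with "fov_y" (degrees; the focal length in pixels is half the picture's height over the tangent of half this angle, whatever the lens; pixels are square), "cx", "cy" (the principal point, pixels), "extrinsics" (4x4, takes a point from camera to world coordinates). Camera axes: x right, y down, z forward; pixel columns grow to the right and rows downward; lengths in m; the calibration is good to about 2 mm. A picture is of the moment at which its call begins: read the wrist's pose just before it. camera_info takes no time and is no camera call; for the wrist camera it gives the pose at the moment of the call.
- job.sign_off(): hands the job in; it is judged then, once.
The state is a dict: "clock": time; "joints": joint angles; "dq": joint speeds; "joint_efforts": joint torques, N m; "position": TCP position; "ee_rot": TCP orientation; "force": force on the tool from outside, world axes, zero at the start; "ft_torque": the same for the moment, N m; "width": opening from 0.0 (shut) to 1.0 (fully open); "gripper_force": force on a finger pad.
Only numpy, scipy, OpenCV 4.12 (cv2) and the standard library are available. Lean on these libraries where they do the work, as an engineer would, in place of code of your own. Each camera call takes 0.05 s, during which the arm holds its last target. There are 200 camera calls.

## Task

Lift the lid off the steel pot of the bath and lay it flat, plug side down, in the middle of the round cork mat, without dropping it. Then pick up the little ball tray by its blue bar, keeping it level so the loose ball never leaves its pocket, and lower it into the middle of the open pot until the disc and the whole ball are below the rim. Finish still holding it there, level and still, touching neither the pot's wall nor its bottom; leave the beaker, bottle and tin where they are.

Things in the scene. Friction and masses are not known exactly. Their poses are not given: they have to be found in the camera images.
- bath: Fixed bath: cream base 160 x 160 mm, top 50 mm above the bench, blue panels on its front and back; in its middle an empty open steel pot, outer diameter 126 mm, inner 120 mm, wall 3 mm, rim 145 mm and inner bottom 55 mm above the bench. Origin on the bench under the pot's axis, z up.
- bath_rim (a point): Centre of the pot's mouth, at the height of the rim (145 mm above the bench).
- lid: Loose aluminium lid, about 0.3 kg, on the pot's rim at the start. From below: plug disc 108 mm across, 8 mm deep, hanging into the pot with 6 mm play all round; flange 132 mm across, 5 mm thick; in its middle a black upright cylindrical knob 30 mm across, from 13 to 48 mm above the origin. Origin: centre of the plug's underside (8 mm below the flange's underside), z up.
- mat: Fixed round cork mat on the bench, 170 mm in diameter, 5 mm thick. Origin at the centre of its underside, on the bench.
- tray: Loose ball tray, about 0.22 kg: steel disc 80 mm across, 5 mm thick; two posts 7 mm thick at y = +32 and -32 mm carry a blue grip bar along y over the disc: 74 mm long, 12 mm wide (along x), 16 mm high, its centre 100 mm above the origin. Under it, in the disc's middle, a brass ring (inner diameter 24 mm, 3.5 mm high) is the ball's pocket. Origin: centre of the disc's underside, z up.
- tray_bar (a point): Centre of the tray's blue grip bar, 100 mm above the tray's origin.
- tray_pocket (a point): Where the centre of the ball is when it lies in the middle of the pocket, 17.5 mm above the tray's origin.
- ball_center (a point): Centre of the loose steel ball, 25 mm in diameter, about 64 g; it can roll about 4 mm each way inside the brass ring and climbs out if the tray is tipped or jerked hard.
- beaker: Bystander: open green glass beaker, 68 mm in diameter, 85 mm high. Origin at the centre of its underside.
- bottle: Bystander: amber bottle, 60 mm in diameter, 130 mm high. Origin at the centre of its underside.
- tin: Bystander: closed sample tin, 66 mm in diameter, 60 mm high. Origin at the centre of its underside.
Not all that is in view belongs to the job. Leave any purple look-alike of the tray alone. Of the things that look like the part that bears ball_center, the smaller one is meant.

How it is judged:
By the outcome, as a careful person would: the job done as asked, in the order asked, and still so for the second after the job is handed in, while the arm keeps its last pose, push and grip.
It also fails if it takes over 70 s, if anything falls off the work surface, if the arm or the gripper's body presses on something with over 40 N, if the wrist force passes 120 N, or if a joint passes its speed limit or range.

## Working session

There is one attempt and no reset: what is moved stays moved. The work goes in short steps, Python scripts to look and compute and a shell command to move; the robot and the scene stay as the last step left them, time stands still between calls to the robot, and variables do not carry over. Pictures are saved under pics/ and viewed, at most 11 in all, crops included, and the job is handed in when it is done.

```bash
mkdir -p pics
cat > h.py <<'E'
import numpy as np, cv2
from cell import telemetry, vision, job, arm
from scipy.spatial.transform import Rotation as R
def info(n):
    c=vision.camera_info(n); f=210/np.tan(np.radians(c["fov_y"])/2); return f,c["cx"],c["cy"],np.array(c["extrinsics"])
def ray(ci,u,v):
    f,cx,cy,T=ci; d=T[:3,:3]@np.array([(u-cx)/f,(v-cy)/f,1]); return T[:3,3],d/np.linalg.norm(d)
def tri(obs): # list of (ci,u,v)
    A=np.zeros((3,3));b=np.zeros(3)
    for o in obs:
        p,d=ray(*o);M=np.eye(3)-np.outer(d,d);A+=M;b+=M@p
    x=np.linalg.solve(A,b)
    return x,[np.round(proj(o[0],x)-np.array(o[1:]),1).tolist() for o in obs]
def atz(ci,u,v,z):
    p,d=ray(ci,u,v); return p+d*(z-p[2])/d[2]
def proj(ci,X):
    f,cx,cy,T=ci; q=T[:3,:3].T@(np.asarray(X)-T[:3,3]); return np.array([f*q[0]/q[2]+cx,f*q[1]/q[2]+cy])
E
python3 - <<'E'
from h import *
ims=[]
for n in("scene","side","wrist"):
    c=info(n); print(n,c); im=vision.get_image(n)[:,:,::-1]; cv2.imwrite(f"pics/{n}0.png",im)
s=telemetry.observe();print(s)
E
```

```text
scene (np.float64(502.96683870364507), 280.8415207638543, 203.02185487732424, array([[ 0.74012265,  0.58799174, -0.32631913,  1.00550178],
       [ 0.6723636 , -0.63833099,  0.37478091, -0.52186195],
       [ 0.01206846, -0.49678895, -0.86778747,  1.31956764],
       [ 0.        ,  0.        ,  0.        ,  1.        ]]))
side (np.float64(418.9930247489767), 277.6511434370076, 206.02344421105673, array([[-0.84131855, -0.37235785,  0.39183253,  0.18042642],
       [-0.54048152,  0.56886129, -0.61990044,  0.59006208],
       [ 0.00792644, -0.73331198, -0.67984609,  0.73818293],
       [ 0.        ,  0.        ,  0.        ,  1.        ]]))
wrist (np.float64(330.18246460570623), 271.981558480731, 209.9518289625354, array([[ 9.99998687e-01,  8.62384678e-05, -1.61846971e-03,
         6.25271189e-01],
       [-3.92717753e-04, -9.55933453e-01, -2.93583174e-01,
         7.94951919e-02],
       [-1.57246750e-03,  2.93583424e-01, -9.55932163e-01,
         3.84351949e-01],
       [ 0.00000000e+00,  0.00000000e+00,  0.00000000e+00,
         1.00000000e+00]]))
{'clock': 0.15, 'joints': array([-0.10259118,  0.43503815,  0.02496999,  1.57385812, -0.01160198,
        1.13398799, -0.07508117]), 'dq': array([ 2.35754061e-05, -3.67246799e-03, -2.41426553e-04, -3.20132234e-03,
        8.21388594e-04,  4.23581044e-04, -2.20554096e-03]), 'joint_efforts': array([ 9.13879558e-04, -6.68263149e+01,  9.85680185e-01, -3.14695251e+01,
       -6.03506877e-02,  3.94195947e-02,  8.07748006e-05]), 'position': array([ 6.24655659e-01, -4.57382102e-05,  2.48152171e-01]), 'ee_rot': array([-2.22098250e+00, -2.22085942e+00,  1.38106782e-03]), 'force': array([-0.36292393, -0.31401081, -0.497547  ]), 'ft_torque': array([0.02528129, 0.02096838, 0.01548232]), 'gripper_force': 0.0, 'width': 0.9976179795505566}
```

View pics/scene0.png

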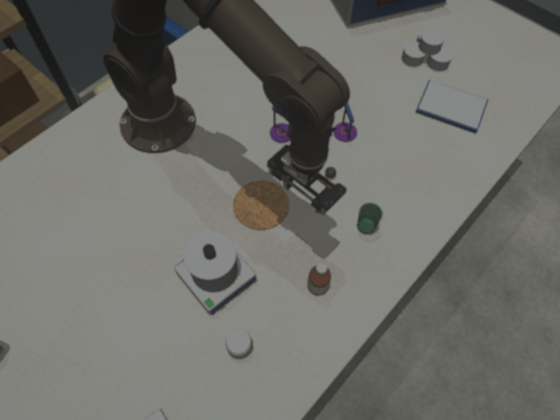

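View pics/side0.png

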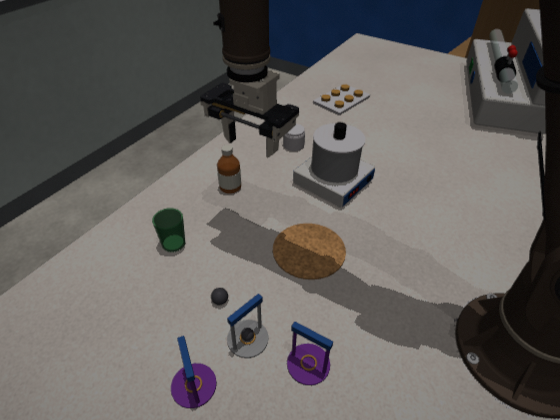

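The side view shows three trays with blue bars: purple discs at (193,384) and (308,363), and one steel disc at (247,338) with a ball at (247,334). The steel one fits; the loose ball at (219,296) looks bigger and is not in a tray. The pot with its lid is at (338,150), the mat at (309,250), and I'll confirm in a crop.

Run:
```python
from h import *
g=lambda im:(255*(im/255.)**0.6).astype('uint8')
s=g(cv2.imread("pics/side0.png"));c=g(cv2.imread("pics/scene0.png"))
cr=lambda im,x,y,w,h,k:cv2.resize(im[y:y+h,x:x+w],None,fx=k,fy=k,interpolation=cv2.INTER_CUBIC)
a=cr(s,160,280,200,140,4)[:, :800]
cv2.imwrite("pics/c1.png",a)
b=np.zeros((600,800,3),'uint8')
b[:600,:400]=cr(s,290,110,100,100,4)[:400].repeat(1,0) if 0 else np.vstack([cr(s,290,110,100,100,4),np.zeros((200,400,3),'uint8')])
b[:400,400:]=cr(c,165,215,100,100,4)
b[400:,:400]=cr(s,260,210,100,50*1,4)
b[400:,400:]=np.zeros((200,400,3))
cv2.imwrite("pics/c2.png",b)
S=info("side");C=info("scene")
print("tray disc",atz(S,247,338,.0025),"purples",atz(S,193,384,.0025),atz(S,308,363,.0025),"bigball",atz(S,219,296,.015))
print("bar mid z.1",atz(S,245.5,310,.1), "ends",atz(S,231,319,.1),atz(S,261,300,.1))
for n,ci,im in(("side",S,s),("scene",C,c)):
    hsv=cv2.cvtColor(im,cv2.COLOR_BGR2HSV);m=cv2.inRange(hsv,(8,80,60),(22,255,255))
    k,_,st,ce=cv2.connectedComponentsWithStats(m);i=1+np.argmax(st[1:,4])
    cn=max(cv2.findContours((_==i).astype('uint8'),0,2)[0],key=cv2.contourArea);e=cv2.fitEllipse(cn)
    print(n,"mat",st[i],e,atz(ci,*e[0],.005))
```

```text
tray disc [0.45171728 0.2662329  0.0025    ] purples [0.47949011 0.39070549 0.0025    ] [0.32801575 0.24618816 0.0025    ] bigball [0.55100916 0.22599689 0.015     ]
bar mid z.1 [0.44976974 0.26649853 0.1       ] ends [0.46019719 0.29486672 0.1       ] [0.43864321 0.23431623 0.1       ]
side mat [ 273  224   72   55 3133] ((308.873779296875, 250.90826416015625), (54.202030181884766, 71.57019805908203), 96.01441955566406) [0.46027572 0.0103006  0.005     ]Traceback (most recent call last):
  File "<stdin>", line 18, in <module>
    return _wrapfunc(a, 'argmax', axis=axis, out=out, **kwds)
    return bound(*args, **kwds)
ValueError: attempt to get argmax of an empty sequence
```

View pics/c1.png

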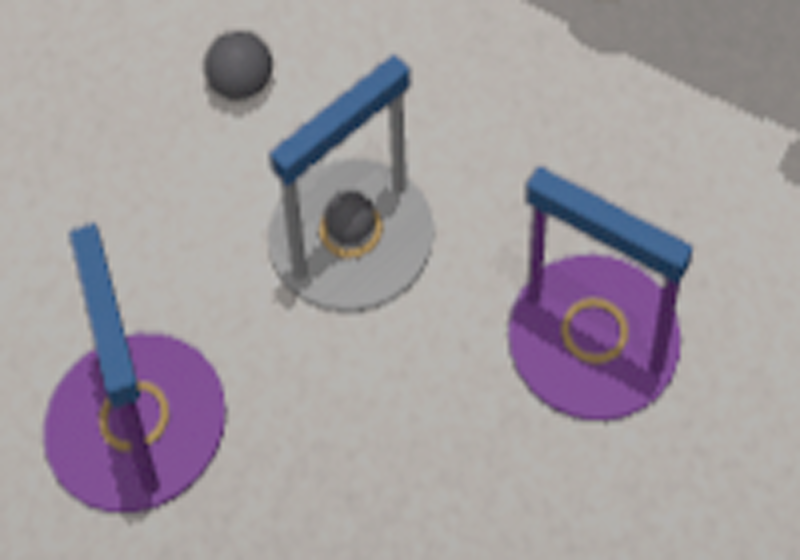

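View pics/c2.png

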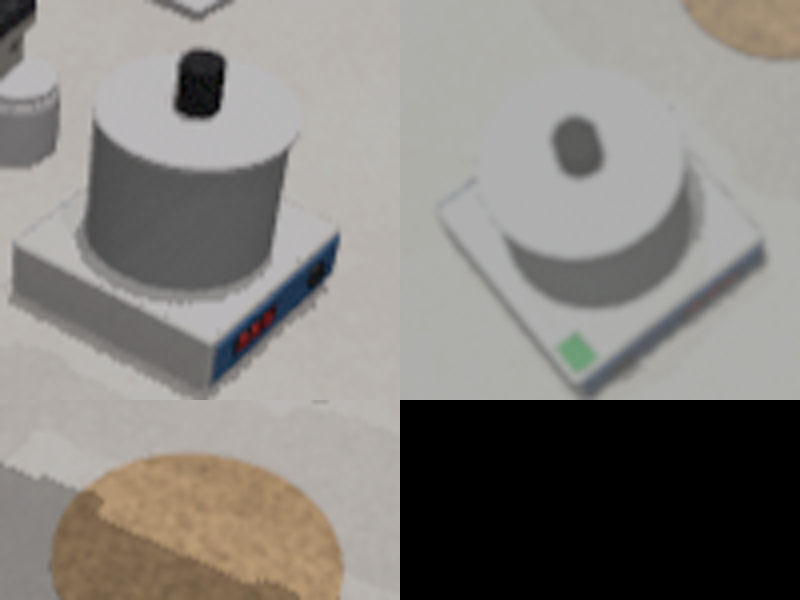

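The crop confirms it: steel tray with bar ends at (284,160) and (398,72), the ball in the ring at (351,219) and about 50 px across. The bench ball at (238,65) is about 67 px, and the other two discs are purple. The second crop shows the lid knob top at (203,57) in side and (574,133) in scene.

Run:
```python
from h import *
S=info("side");C=info("scene")
print("knobtop",tri([(S,340.4,123.9),(C,208.1,247.9)]))
print("flange",tri([(S,338.9,137.6),(C,210.1,255.6)]))
print("flange@.150",atz(S,338.9,137.6,.15),atz(C,210.1,255.6,.15))
print("mat",tri([(S,308.9,250.9),(C,261,204.5)]), atz(S,308.9,250.9,.005))
c=cv2.imread("pics/scene0.png");hsv=cv2.cvtColor(c,cv2.COLOR_BGR2HSV);print(hsv[205,250],hsv[205,215])
m=((hsv[...,1]>75)&(hsv[...,0]<25)).astype('uint8');m[:, :225]=0;m[:,300:]=0;m[:170]=0;m[240:]=0
cn=max(cv2.findContours(m,0,2)[0],key=cv2.contourArea);e=cv2.fitEllipse(cn);print(e,atz(C,*e[0],.005))
# tray direct in side
f=lambda x,y:(160+(x+.5)/4-.5,280+(y+.5)/4-.5)
for n,x,y,z in(("end1",281,152,.108),("end2",400,65,.108),("disc",351,235,.005)):print(n,atz(S,*f(x,y),z))
print("bottle",atz(S,229,190,0),"beaker",atz(S,172,243,0),"tin",atz(S,294,148,0))
```

```text
knobtop (array([ 0.53153836, -0.24861298,  0.18521554]), [[-0.5, 0.1], [-0.5, -0.1]])
flange (array([ 0.53262518, -0.25039886,  0.14364984]), [[-0.9, 0.1], [-0.8, -0.2]])
flange@.150 [ 0.52733246 -0.24317887  0.15      ] [ 0.5371885  -0.25088195  0.15      ]
mat (array([ 0.46529003,  0.00431446, -0.00412804]), [[-0.9, 0.1], [-0.7, -0.1]]) [0.46023741 0.01024557 0.005     ]
[ 16 106 120] [ 20  18 130]
((260.6772766113281, 204.75831604003906), (47.476200103759766, 54.25698471069336), 87.05563354492188) [4.70659192e-01 3.79567241e-04 5.00000000e-03]
end1 [0.45994617 0.29747457 0.108     ]
end2 [0.44243277 0.23287856 0.108     ]
disc [0.44972971 0.26758348 0.005     ]
bottle [ 0.75014521 -0.06462996  0.        ] beaker [0.74513195 0.16151273 0.        ] tin [ 0.70479217 -0.32919971  0.        ]
```

```bash
python3 -m creep '9.1 -6 -2 0 0 0 0;9.1 -11 -5 0 0 0 0;9.1 -16 -7 0 0 0 0;9.1 -20 -9.3 0 0 0 0;9.1 -20 -9.3 0 0 0 0'
cat > w.py <<'E'
from h import *
import sys,pickle
def snap(name):
    s=telemetry.observe();ci=info("wrist");im=vision.get_image("wrist")[:,:,::-1]
    cv2.imwrite(f"pics/{name}.png",im);pickle.dump(ci,open(f"pics/{name}.pkl","wb"));print(s["clock"],s["position"],s["ee_rot"],s["width"],s["force"]);return ci,im
if __name__=="__main__":snap(sys.argv[1])
E
python3 w.py w1
python3 -m creep '9.1 -3 0 0 0 0 0;9.1 -7 0 0 0 0 0;9.1 -7 0 0 0 0 0;9.1 -7 0 0 0 0 0'
python3 w.py w2
python3 - <<'E'
import cv2,numpy as np
a=cv2.imread("pics/w1.png");b=cv2.imread("pics/w2.png");c=cv2.imread("pics/wrist0.png")
g=lambda im:(255*(im/255.)**0.7).astype('uint8')
o=np.zeros((600,800,3),'uint8');o[:300,:400]=cv2.resize(g(a),(400,300));o[:300,400:]=cv2.resize(g(b),(400,300));o[300:,:400]=cv2.resize(g(c),(400,300))
cv2.imwrite("pics/v1.png",o)
E
```

```text
clock: 0.78
position: [0.5295, -0.2045, 0.2487]
ee_rot: [2.229, 2.213, -0.003]
force: [0.6, 0.5, 0.5]
width: 0.99
gripper_force: 0.0
0.775 [ 0.52953858 -0.20448535  0.24873451] [ 2.22908896  2.21317073 -0.00327939] 0.9901449828165143 [0.62036614 0.48382513 0.46062567]
clock: 1.32
position: [0.5327, -0.2683, 0.2484]
ee_rot: [-2.219, -2.223, -0.001]
force: [0.9, 0.4, 0.1]
width: 0.99
gripper_force: 0.0
1.325 [ 0.53273091 -0.26825071  0.2483579 ] [-2.21884814e+00 -2.22265331e+00 -1.19530946e-03] 0.9904759825900772 [0.88264561 0.40169829 0.10145229]
```

View pics/v1.png

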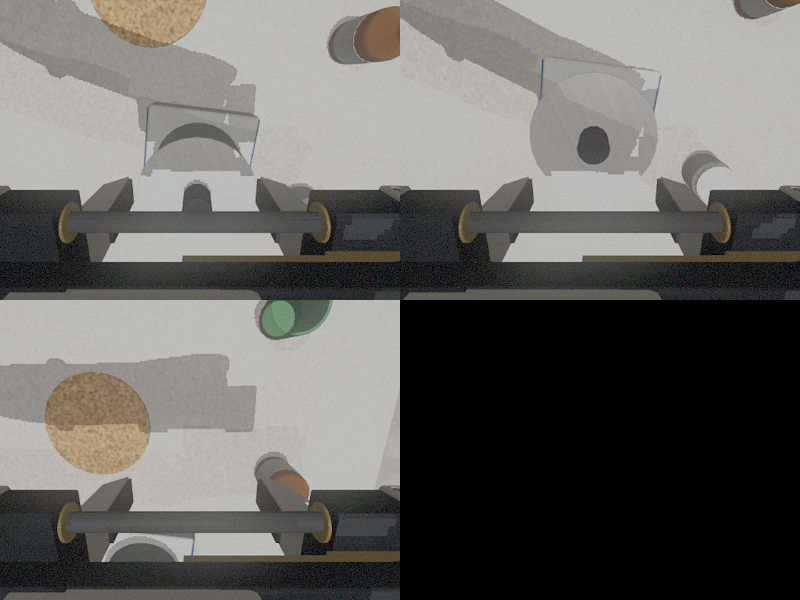

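The views show lid and knob from above: knob at about (594,145) in the second panel, mat at (98,423) in the third (half scale). One more view further on and then enlarged crops.

```bash
python3 -m creep '9.1 -4.5 0 0 0 0 0;9.1 -4.5 0 0 0 0 0;9.1 -4.5 0 0 0 0 0'
python3 w.py w3
python3 - <<'E'
from h import *
import pickle
b=cv2.imread("pics/w2.png");c=cv2.imread("pics/w3.png")
g=lambda im:(255*(im/255.)**0.7).astype('uint8')
f=lambda im,y:cv2.resize(g(im[y:y+200,170:370]),(400,400),interpolation=cv2.INTER_CUBIC)
cv2.imwrite("pics/v2.png",np.hstack([f(b,80),f(c,20)]))
# mat in wrist0 & w1
W0=info("wrist")
E
```

```text
clock: 1.75
position: [0.5325, -0.3135, 0.2486]
ee_rot: [-2.219, -2.222, -0.001]
force: [0.6, 0.5, 0.1]
width: 0.99
gripper_force: 0.0
1.75 [ 0.53248813 -0.31346471  0.24856104] [-2.21942881e+00 -2.22245260e+00 -1.18671395e-03] 0.9900555209864013 [0.55235603 0.47268213 0.1473329 ]
```

View pics/v2.png

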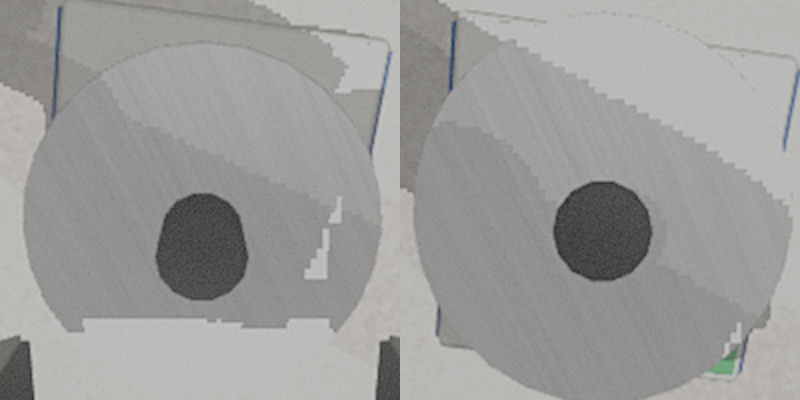

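Run:
```python
from h import *
import pickle
L=lambda n:pickle.load(open(f"pics/{n}.pkl","rb"))
w2,w3=L("w2"),L("w3")
print("knob",tri([(w2,270.8,207.2),(w3,270.8,135.2)]), atz(w2,270.8,207.2,.185),atz(w3,270.8,135.2,.185))
print("flange",atz(w3,271.4,123.2,.150), "edges",atz(w3,271.4,20+12/2,.15)-atz(w3,271.4,20+402/2,.15))
f,cx,cy,_=w2
T=np.array([[ 9.99998687e-01,8.62384678e-05,-1.61846971e-03,6.25271189e-01],[-3.92717753e-04,-9.55933453e-01,-2.93583174e-01,7.94951919e-02],[-1.57246750e-03,2.93583424e-01,-9.55932163e-01,3.84351949e-01],[0,0,0,1]])
im=cv2.imread("pics/wrist0.png");h=cv2.cvtColor(im,cv2.COLOR_BGR2HSV)
m=((h[...,1]>75)&(h[...,0]<28)).astype('uint8');m[250:]=0;m[:,230:]=0;m[:90]=0
cn=max(cv2.findContours(cv2.morphologyEx(m,3,np.ones((5,5))),0,2)[0],key=cv2.contourArea);e=cv2.fitEllipse(cn);print(e,cv2.boundingRect(cn))
p=np.array([atz((f,cx,cy,T),*q[0],.005)[:2] for q in cn],'float32');print("mat",cv2.fitEllipse(p))
```

```text
knob (array([ 0.5322652 , -0.24918022,  0.18143667]), [[-0.2, -0.0], [0.2, 0.0]]) [ 0.53238396 -0.24812346  0.185     ] [ 0.5321721  -0.24891545  0.185     ]
flange [ 0.5324613  -0.24343056  0.15      ] edges [-7.00487491e-05  1.31010103e-01  0.00000000e+00]
((135.99444580078125, 171.8040771484375), (135.236328125, 152.30517578125), 129.4030303955078) (63, 101, 147, 143)
mat ((0.4666542112827301, 0.003961227368563414), (0.16764375567436218, 0.16858287155628204), 110.54402160644531)
```

```bash
python3 -m creep '9.1 3 0 0 0 0 0;9.1 6.5 0 1 0 0 0;9.1 6.5 0 4 0 0 0;9.1 6.5 0 6.5 0 0 0;9.1 6.5 0 7 0 0 0'
python3 -m creep '9.1 0 0 0 0 0 0;4 0 0 0 0 0 0;2.5 0 0 0 0 0 0;2 0 0 0 0 0 0;2 0 0 0 0 0 0' 30
python3 -m creep '2 0 0 0 0 0 0;2 0 0 0 0 0 0;2 0 0 0 0 0 0' 30
```

```text
clock: 2.42
position: [0.5314, -0.2481, 0.1775]
ee_rot: [-2.217, -2.222, 0.001]
force: [-0.2, -0.8, -0.1]
width: 0.992
gripper_force: 0.0
clock: 3.05
position: [0.532, -0.2501, 0.1789]
ee_rot: [2.221, 2.221, 0.0]
force: [0.4, -0.1, 0.7]
width: 0.605
gripper_force: 0.0
clock: 3.42
position: [0.532, -0.25, 0.1787]
ee_rot: [2.221, 2.221, -0.0]
force: [0.8, -0.3, 0.2]
width: 0.323
gripper_force: 30.0
```

```bash
python3 -m creep '2 0 0 -0.3 0 0 0;2 0 0 -1 0 0 0;2 0 0 -2.5 0 0 0;2 0 0 -4 0 0 0;2 0 0 -5 0 0 0' 30
python3 -m creep '2 1 0 0 0 0 0;2 3 -0.5 0 0 0 0;2 6 -1.2 0 0 0 0;2 9.5 -2.2 0 0 0 0;2 13 -3.2 0 0 0 0'
python3 -m creep '2 3.5 -1 0 0 0 0;2 7 -2 0 0 0 0;2 10 -3 0 0 0 0;2 11.8 -3.3 0 0 0 0;2 12.3 -3.35 0 0 0 0'
python3 -m creep '2 0 0 2 0 0 0;2 0 0 5 0 0 0;2 0 0 9 0 0 0;2 0 0 13 0 0 0;2 0 0 15 0 0 0'
```

```text
clock: 4.05
position: [0.5325, -0.2502, 0.2305]
ee_rot: [2.22, 2.22, 0.001]
force: [0.0, -0.6, -2.4]
width: 0.32
gripper_force: 30.0
clock: 4.68
position: [0.4987, -0.1172, 0.2281]
ee_rot: [-2.219, -2.222, 0.001]
force: [0.9, 0.6, -2.4]
width: 0.321
gripper_force: 30.0
clock: 5.3
position: [0.4653, 0.0052, 0.2284]
ee_rot: [-2.217, -2.225, 0.001]
force: [-0.4, -0.3, -3.6]
width: 0.319
gripper_force: 30.0
clock: 5.92
position: [0.4651, 0.0025, 0.0767]
ee_rot: [-2.221, -2.22, 0.004]
force: [-0.2, -0.1, -2.1]
width: 0.317
gripper_force: 30.0
```

```bash
python3 -m creep '2 0 0.1 1 0 0 0;2 0 0.1 2 0 0 0;2 0 0.1 2.5 0 0 0;2 0 0.1 2.7 0 0 0;2 0 0.1 2.7 0 0 0'
python3 -m creep '2 0 0 0.1 0 0 0;2 0 0 0.2 0 0 0;2 0 0 0.3 0 0 0;2 0 0 0.3 0 0 0'
```

```text
clock: 6.55
position: [0.4677, 0.003, 0.052]
ee_rot: [2.221, 2.221, 0.001]
force: [0.3, -0.2, -2.0]
width: 0.322
gripper_force: 30.0
clock: 7.05
position: [0.4675, 0.003, 0.0487]
ee_rot: [-2.221, -2.221, 0.0]
force: [-0.2, -0.4, -2.1]
width: 0.322
gripper_force: 30.0
```

```bash
python3 -m creep '2 0 0 0.1 0 0 0;2 0 0 0.2 0 0 0;2 0 0 0.2 0 0 0;2 0 0 0.2 0 0 0'; python3 -m creep '2 0 0 0.05 0 0 0;2 0 0 0.1 0 0 0;2 0 0 0.1 0 0 0'
```

```text
clock: 7.55
position: [0.4675, 0.003, 0.0467]
ee_rot: [2.222, 2.221, 0.0]
force: [-0.2, 0.1, -3.2]
width: 0.324
gripper_force: 30.0
clock: 7.92
position: [0.4675, 0.003, 0.0466]
ee_rot: [2.221, 2.221, 0.0]
force: [-4.0, 0.4, 14.5]
width: 0.318
gripper_force: 30.0
```

```bash
python3 -m creep '2 0 0 -0.08 0 0 0;3.4 0 0 -0.08 0 0 0;5 0 0 -0.08 0 0 0;9.1 0 0 -0.08 0 0 0;9.1 0 0 -0.08 0 0 0'
python3 -m creep '9.1 0 0 -1 0 0 0;9.1 0 0 -4 0 0 0;9.1 0 0 -9 0 0 0;9.1 0 0 -15 0 0 0;9.1 0 0 -20 0 0 0'
python3 -m creep '9.1 4 0 0 0 0 0;9.1 10 0 0 0 0 0;9.1 15 -1 0 0 0 0;9.1 15 -1 0 0 0 0;9.1 15 -1 0 0 0 0'
python3 w.py w4
```

```text
clock: 8.55
position: [0.4675, 0.003, 0.0465]
ee_rot: [2.221, 2.221, 0.0]
force: [0.5, 0.8, -0.0]
width: 0.651
gripper_force: 0.0
clock: 9.18
position: [0.4674, 0.003, 0.2496]
ee_rot: [2.221, 2.221, 0.002]
force: [0.1, 0.4, -1.0]
width: 0.988
gripper_force: 0.0
clock: 9.8
position: [0.4575, 0.1525, 0.2469]
ee_rot: [2.221, 2.221, -0.0]
force: [0.9, -0.7, -0.8]
width: 0.989
gripper_force: 0.0
9.8 [0.45745203 0.15247446 0.24690577] [ 2.22087170e+00  2.22124089e+00 -2.04679262e-04] 0.9890756572410909 [ 0.87980137 -0.71426336 -0.82033313]
```

```bash
python3 -m creep '9.1 4 0 0 0 0 0;9.1 7 0 0 0 0 0;9.1 7 0 0 0 0 0;9.1 7 0 0 0 0 0'
python3 w.py w5
python3 - <<'E'
from h import *
a=cv2.imread("pics/w4.png");b=cv2.imread("pics/w5.png")
g=lambda im:(255*(im/255.)**0.7).astype('uint8')
f=lambda im,y:cv2.resize(g(im[y:y+260,180:380]),(400,520),interpolation=cv2.INTER_CUBIC)
cv2.imwrite("pics/v3.png",np.hstack([f(a,0),f(b,0)]))
E
```

```text
clock: 10.35
position: [0.4579, 0.2213, 0.2465]
ee_rot: [2.223, 2.219, -0.001]
force: [0.1, 0.3, 1.1]
width: 0.994
gripper_force: 0.0
10.35 [0.45792176 0.22125484 0.24648613] [ 2.22330708e+00  2.21870148e+00 -1.16450716e-03] 0.9943918142155118 [0.14001108 0.31510333 1.1441531 ]
```

View pics/v3.png

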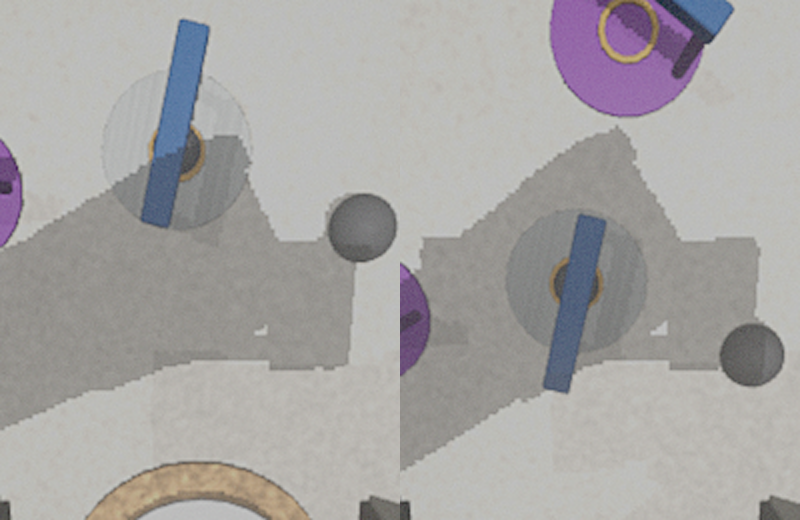

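Both crops show the steel tray with the ball in its ring. The bar ends are at (195,23)/(155,224) in the left crop and (593,217)/(555,390) in the right. The bench ball is at (362,228) and the purple trays are to the side.

Run:
```python
from h import *
import pickle
L=lambda n:pickle.load(open(f"pics/{n}.pkl","rb"))
a,b=L("w4"),L("w5")
p=lambda x,y:(180+x/2-.25,y/2-.25)
P=tri([(a,*p(195.5,23)),(b,*p(193,217))]);Q=tri([(a,*p(155,224.5)),(b,*p(155.5,389.5))])
print(P,Q);d=P[0]-Q[0];print((P[0]+Q[0])/2,np.linalg.norm(d),np.degrees(np.arctan2(d[0],d[1])))
for z in(.108,):
  for c,e1,e2 in((a,(195.5,23),(155,224.5)),(b,(193,217),(155.5,389.5))):
    u,v=atz(c,*p(*e1),z),atz(c,*p(*e2),z);print((u+v)/2,np.linalg.norm(u-v))
s=telemetry.observe();print(s["position"],R.from_rotvec(s["ee_rot"]).as_matrix().round(3))
p2=lambda x,y:(180+x/2-.25,y/2-.25)
print("disc",atz(a,*p2(177,150),.005),atz(b,*p2(176,280),.005))
```

```text
(array([0.46197928, 0.30088925, 0.10603393]), [[-0.0, -0.0], [0.0, 0.0]]) (array([0.44587966, 0.22929646, 0.10455896]), [[-0.1, -0.0], [0.1, 0.0]])
[0.45392947 0.26509285 0.10529644] 0.07339551065489963 12.673710199265374
[0.45405535 0.26486496 0.108     ] 0.07281614920127438
[0.4539299  0.26553611 0.108     ] 0.07249411049539338
[0.45792047 0.22112072 0.24650588] [[ 0.003  1.    -0.   ]
 [ 1.    -0.003 -0.001]
 [-0.001 -0.    -1.   ]]
disc [0.45394845 0.26631552 0.005     ] [0.45366999 0.26708615 0.005     ]
```

```bash
python3 -m creep '5 -5 0.5 0 0 0 0;5 -11 1.5 0 0 0 0;5 -17 2.5 0 0 0 0;5 -23 3.5 0 0 0 0;5 -29 4 0 0 0 0'
python3 -m creep '5 -6 0.8 0 0 0 0;5 -12 1.6 0 0 0 0;5 -18 2.6 0 0 0 0;5 -24 3.4 0 0 0 0;5 -24.5 3.4 0 0 0 0'
python3 -m creep '5 0 0 0 0 0 0;5 0 0 0 0 0 0'
python3 w.py w6
python3 - <<'E'
from h import *
b=cv2.imread("pics/w6.png")
g=lambda im:(255*(im/255.)**0.6).astype('uint8')
side=vision.get_image("side")[:,:,::-1];cv2.imwrite("pics/s6.png",side)
o=np.hstack([cv2.resize(g(b[0:250,150:390]),None,fx=2,fy=2,interpolation=2),cv2.resize(g(side[190:315,250:410]),(320,250)).repeat(2,0)])
o=np.zeros((500,800,3),'uint8');o[:,:480]=cv2.resize(g(b[0:250,150:390]),None,fx=2,fy=2,interpolation=2);o[:300,480:]=cv2.resize(g(side[200:300,256:363]),(320,300),interpolation=2)
cv2.imwrite("pics/v4.png",o)
E
```

```text
clock: 11.02
position: [0.4972, -0.0705, 0.2469]
ee_rot: [2.223, 2.218, 0.0]
force: [1.2, -0.5, 0.5]
width: 0.551
gripper_force: 0.0
clock: 11.65
position: [0.5289, -0.3191, 0.2463]
ee_rot: [2.231, 2.21, -0.005]
force: [-0.2, 1.3, -0.4]
width: 0.543
gripper_force: 0.0
clock: 11.9
position: [0.5315, -0.3106, 0.2466]
ee_rot: [-2.22, -2.223, -0.001]
force: [0.5, 0.0, 0.0]
width: 0.545
gripper_force: 0.0
11.9 [ 0.53145814 -0.31056351  0.24664374] [-2.21957059e+00 -2.22252934e+00 -1.16174360e-03] 0.5450108596259416 [0.50984688 0.00807039 0.04362631]
```

View pics/v4.png

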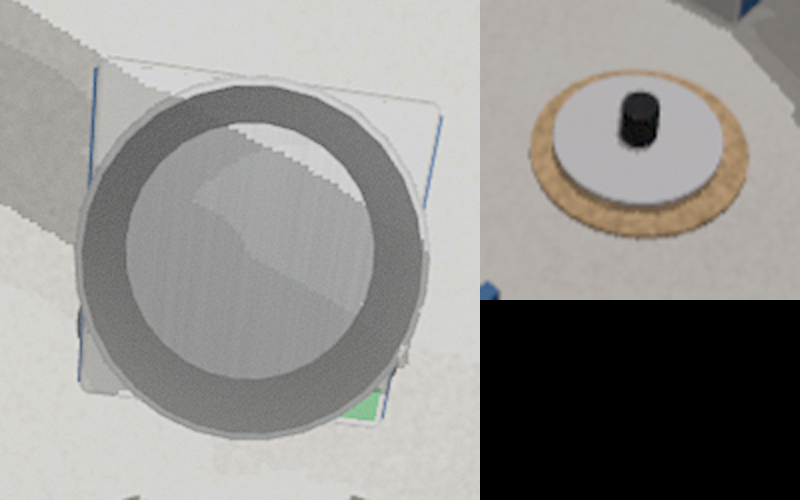

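The lid lies flat on the mat, centred to a few mm. The open pot's rim inner edges are at x 81 and 422, y 85 and 432 in the crop.

```bash
python3 - <<'E'
from h import *
import pickle
a=pickle.load(open("pics/w6.pkl","rb"))
p=lambda x,y:(150+x/2-.25,y/2-.25)
for l,r,t,b in((81,422,85,432),(76,428,76,439)):
    L,Rr,T,B=[atz(a,*p(*q),.145) for q in((l,258),(r,258),(252,t),(252,b))]
    print((L+Rr)/2,Rr[0]-L[0],(T+B)/2,T[1]-B[1])
E
python3 -m creep '5 6 -0.8 0 0 0 0;5 12 -1.6 0 0 0 0;5 18 -2.4 0 0 0 0;5 24 -3.2 0 0 0 0;5 30 -4 0 0 0 0'
python3 -m creep '5 6 -0.8 0 0 0 4;5 12 -1.6 0 0 0 8;5 18 -2.4 0 0 0 12.7;5 24 -3.4 0 0 0 12.7;5 27.6 -3.8 0 0 0 12.7'
python3 -m creep '5 0 0 0 0 0 0;5 0 0 0 0 0 0'
python3 -c "
from h import *
s=telemetry.observe();r=R.from_rotvec(s['ee_rot']).as_matrix();print(s['position'],r.round(3));print(r.T@(np.array([.454,.2655,.103])-s['position'])*100)"
```

```text
[ 0.53427545 -0.24443078  0.145     ] 0.11954434905074773 [ 0.53447257 -0.24905166  0.145     ] 0.1190283383594089
[ 0.53445063 -0.2444306   0.145     ] 0.12340059957805433 [ 0.5344729  -0.24912686  0.145     ] 0.12447479109701434
clock: 12.62
position: [0.4908, -0.0092, 0.247]
ee_rot: [2.219, 2.223, 0.001]
force: [0.8, 0.8, -0.3]
width: 0.545
gripper_force: 0.0
clock: 13.25
position: [0.4515, 0.268, 0.2469]
ee_rot: [-2.448, -1.968, -0.002]
force: [0.7, -1.0, 0.4]
width: 0.543
gripper_force: 0.0
clock: 13.5
position: [0.4532, 0.2636, 0.2465]
ee_rot: [2.452, 1.963, -0.001]
force: [0.4, -0.1, -0.4]
width: 0.546
gripper_force: 0.0
[0.45316313 0.26362256 0.24654835] [[ 0.219  0.976  0.   ]
 [ 0.976 -0.219 -0.001]
 [-0.001  0.    -1.   ]]
[ 0.21031064  0.03814736 14.35471575]
```

```bash
python3 -m creep '5 0.2 0.04 3 0 0 0;5 0.2 0.04 8 0 0 0;5 0.2 0.04 12 0 0 0;5 0.2 0.04 14 0 0 0;5 0.2 0.04 14.35 0 0 0'
python3 -m creep '5 0 0 0 0 0 0;3 0 0 0 0 0 0;2.2 0 0 0 0 0 0;1.8 0 0 0 0 0 0;1.5 0 0 0 0 0 0' 25
python3 -m creep '1.2 0 0 0 0 0 0;1 0 0 0 0 0 0;0.8 0 0 0 0 0 0;0.6 0 0 0 0 0 0;0.5 0 0 0 0 0 0' 25
```

```text
clock: 14.12
position: [0.454, 0.264, 0.102]
ee_rot: [2.455, 1.96, -0.004]
force: [0.1, 0.6, -0.5]
width: 0.541
gripper_force: 0.0
clock: 14.75
position: [0.4544, 0.2659, 0.1032]
ee_rot: [2.453, 1.962, 0.0]
force: [0.6, -0.1, 0.3]
width: 0.181
gripper_force: 0.0
clock: 15.38
position: [0.4542, 0.2658, 0.103]
ee_rot: [-2.453, -1.962, 0.0]
force: [-0.7, 0.8, 0.4]
width: 0.129
gripper_force: 25.0
```

```bash
python3 -m creep '0.3 0 0 0 0 0 0;0.3 0 0 -0.1 0 0 0;0.3 0 0 -0.3 0 0 0;0.3 0 0 -0.6 0 0 0;0.3 0 0 -1 0 0 0' 40
python3 -m creep '0.3 0 0 -0.5 0 0 0;0.3 0 0 -1.1 0 0 0;0.3 0 0 -1.8 0 0 0;0.3 0 0 -2.6 0 0 0;0.3 0 0 -3.4 0 0 0'
python3 -m creep '0.3 0 0 -0.8 0 0 0;0.3 0 0 -1.6 0 0 0;0.3 0 0 -2.4 0 0 0;0.3 0 0 -3.2 0 0 0;0.3 0 0 -4 0 0 0'
python3 -m creep '0.3 0 0 -0.8 0 0 0;0.3 0 0 -1.6 0 0 0;0.3 0 0 -2.4 0 0 0;0.3 0 0 -3.2 0 0 0;0.3 0 0 -4 0 0 0'
python3 -m creep '0.3 0 0 -0.8 0 0 0;0.3 0 0 -1.6 0 0 0;0.3 0 0 -2.4 0 0 0;0.3 0 0 -3.2 0 0 0;0.3 0 0 -4 0 0 0'
python3 -m creep '0.3 0 0 -0.8 0 0 0;0.3 0 0 -1.5 0 0 0;0.3 0 0 -2.1 0 0 0;0.3 0 0 -2.5 0 0 0;0.3 0 0 -2.7 0 0 0'
python3 - <<'E'
from h import *
im=vision.get_image("side")[:,:,::-1];g=(255*(im/255.)**0.7).astype('uint8')
cv2.imwrite("pics/s7.png",cv2.resize(g[150:420,100:400],(667,600),interpolation=2))
s=telemetry.observe();r=R.from_rotvec(s['ee_rot']).as_matrix();print(s['position'],r[:,2].round(4));print(r.T@(np.array([.5344,-.249,.188])-s['position'])*100)
E
```

```text
clock: 16.0
position: [0.4544, 0.2658, 0.1133]
ee_rot: [2.454, 1.962, 0.0]
force: [1.0, 0.5, -2.5]
width: 0.129
gripper_force: 40.0
clock: 16.62
position: [0.4544, 0.2659, 0.1477]
ee_rot: [2.454, 1.962, 0.0]
force: [-0.5, -0.0, -2.2]
width: 0.126
gripper_force: 40.0
clock: 17.25
position: [0.4544, 0.2658, 0.1876]
ee_rot: [2.454, 1.962, 0.0]
force: [-0.1, -1.5, -2.8]
width: 0.126
gripper_force: 40.0
clock: 17.88
position: [0.4544, 0.2658, 0.2275]
ee_rot: [2.454, 1.962, -0.0]
force: [-0.1, -0.0, -2.8]
width: 0.128
gripper_force: 40.0
clock: 18.5
position: [0.4543, 0.2658, 0.2676]
ee_rot: [2.454, 1.962, 0.0]
force: [1.0, 0.0, -2.2]
width: 0.128
gripper_force: 40.0
clock: 19.12
position: [0.4544, 0.2658, 0.2942]
ee_rot: [2.454, 1.962, 0.0]
force: [-1.1, -0.3, -2.8]
width: 0.126
gripper_force: 40.0
[0.45443111 0.26588688 0.29431695] [ 2.e-04  1.e-04 -1.e+00]
[-48.47117593  19.12259213  10.62730989]
```

View pics/s7.png

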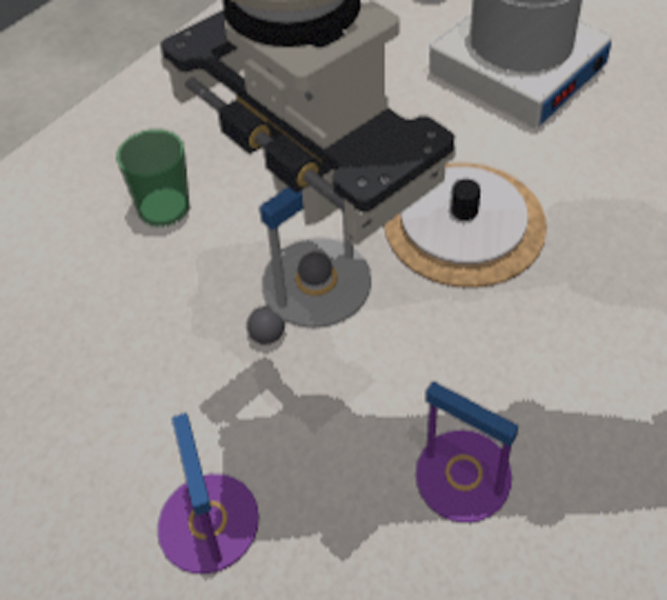

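The tray hangs level, with the ball at (315,268) inside its ring. I'll carry it gently over to the pot.

```bash
python3 -m creep '0.3 -0.28 0.11 0 0 0 0;0.3 -0.84 0.33 0 0 0 0;0.3 -1.67 0.66 0 0 0 0;0.3 -2.79 1.1 0 0 0 0;0.3 -4.19 1.65 0 0 0 0'
python3 -m creep '0.3 -1.86 0.73 0 0 0 0;0.3 -3.72 1.47 0 0 0 0;0.3 -5.58 2.2 0 0 0 0;0.3 -7.44 2.94 0 0 0 0;0.3 -9.3 3.67 0 0 0 0'
python3 -m creep '0.3 -1.86 0.73 0 0 0 0;0.3 -3.72 1.47 0 0 0 0;0.3 -5.58 2.2 0 0 0 0;0.3 -7.44 2.94 0 0 0 0;0.3 -9.3 3.67 0 0 0 0'
python3 -m creep '0.3 -1.86 0.73 0 0 0 0;0.3 -3.72 1.47 0 0 0 0;0.3 -5.58 2.2 0 0 0 0;0.3 -7.44 2.94 0 0 0 0;0.3 -9.3 3.67 0 0 0 0'
python3 -m creep '0.3 -1.86 0.73 0 0 0 0;0.3 -3.72 1.47 0 0 0 0;0.3 -5.58 2.2 0 0 0 0;0.3 -7.44 2.94 0 0 0 0;0.3 -9.3 3.67 0 0 0 0'
python3 -m creep '0.3 -1.77 0.7 0 0 0 0;0.3 -3.35 1.32 0 0 0 0;0.3 -4.65 1.84 0 0 0 0;0.3 -5.67 2.24 0 0 0 0;0.3 -6.42 2.53 0 0 0 0'
python3 -m creep '0.3 -0.4 0.15 0 0 0 0;0.3 -0.6 0.2 0 0 0 0;0.3 -0.6 0.2 0 0 0 0;0.3 -0.6 0.2 0 0 0 0'
python3 - <<'E'
from h import *
s=telemetry.observe();r=R.from_rotvec(s['ee_rot']).as_matrix();print(s['position'],r[:,2].round(4));print(r.T@(np.array([.5344,-.249,.188])-s['position'])*100)
g=lambda im:(255*(im/255.)**0.7).astype('uint8')
a=g(vision.get_image("side")[:,:,::-1]);b=g(vision.get_image("scene")[:,:,::-1])
cv2.imwrite("pics/s8.png",np.hstack([cv2.resize(a[40:220,270:410],(400,514),interpolation=2),cv2.resize(b[170:320,150:290],(400,429),interpolation=2)[:514] if 0 else cv2.resize(b[150:330,140:280],(400,514),interpolation=2)]))
E
```

```text
clock: 19.8
position: [0.4614, 0.2202, 0.294]
ee_rot: [2.454, 1.962, -0.0]
force: [0.3, 0.4, -2.6]
width: 0.127
gripper_force: 40.0
clock: 20.42
position: [0.4767, 0.1208, 0.2941]
ee_rot: [2.454, 1.961, 0.0]
force: [-0.3, 0.3, -2.2]
width: 0.128
gripper_force: 40.0
clock: 21.05
position: [0.4918, 0.0221, 0.2941]
ee_rot: [2.454, 1.961, 0.0]
force: [-0.1, 0.2, -3.1]
width: 0.128
gripper_force: 40.0
clock: 21.68
position: [0.507, -0.0767, 0.2941]
ee_rot: [2.454, 1.961, 0.0]
force: [0.2, -0.3, -2.6]
width: 0.127
gripper_force: 40.0
clock: 22.3
position: [0.5221, -0.1754, 0.2941]
ee_rot: [2.454, 1.961, -0.0]
force: [0.4, -1.0, -2.5]
width: 0.128
gripper_force: 40.0
clock: 22.92
position: [0.5333, -0.2425, 0.294]
ee_rot: [-2.453, -1.962, -0.0]
force: [0.5, 0.1, -2.6]
width: 0.129
gripper_force: 40.0
clock: 23.42
position: [0.5339, -0.2479, 0.2941]
ee_rot: [-2.453, -1.963, -0.0]
force: [0.6, 0.3, -1.9]
width: 0.129
gripper_force: 40.0
[ 0.533892   -0.24787672  0.29405209] [ 0.e+00  2.e-04 -1.e+00]
[-0.10057528  0.07435052 10.60518798]
```

View pics/s8.png

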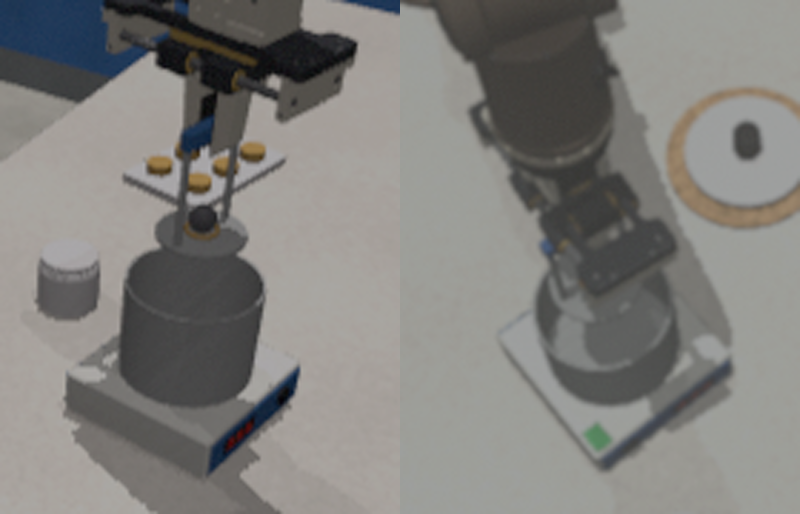

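```bash
python3 - <<'E'
from h import *
S=info("side")
q=lambda X:(proj(S,X)-[270,40])*400/140
print("rim pred",q([.5344,-.249,.145]),"disc pred",q([.5339,-.2479,.199]))
for d in([.01,0,0],[0,.01,0]):print(q(np.array([.5339,-.2479,.199])+d))
E
python3 -m creep '0.3 -0.1 0.07 0.3 0 0 0;0.3 -0.1 0.07 0.9 0 0 0;0.3 -0.1 0.07 1.6 0 0 0;0.3 -0.1 0.07 2.3 0 0 0;0.3 -0.1 0.07 2.8 0 0 0'
```

```text
rim pred [192.04581246 278.09084224] disc pred [198.58688655 225.56843374]
[188.12041419 222.18196522]
[193.30886883 230.74142945]
clock: 24.15
position: [0.5341, -0.2494, 0.2654]
ee_rot: [-2.453, -1.962, 0.001]
force: [-0.6, 0.2, -2.1]
width: 0.13
gripper_force: 40.0
```

```bash
python3 -m creep '0.3 0 0 0.6 0 0 0;0.3 0 0 1.3 0 0 0;0.3 0 0 2 0 0 0;0.3 0 0 2.7 0 0 0;0.3 0 0 3.4 0 0 0'
python3 -m creep '0.3 0 0 0.6 0 0 0;0.3 0 0 1.3 0 0 0;0.3 0 0 2 0 0 0;0.3 0 0 2.6 0 0 0;0.3 0 0 3.1 0 0 0'
python3 -m creep '0.3 0 0 0.4 0 0 0;0.3 0 0 0.7 0 0 0;0.3 0 0 0.9 0 0 0;0.3 0 0 1 0 0 0;0.3 0 0 1 0 0 0'
python3 -m creep '0.3 0 0 0 0 0 0;0.3 0 0 0 0 0 0;0.3 0 0 0 0 0 0;0.3 0 0 0 0 0 0'
python3 - <<'E'
from h import *
g=lambda im:(255*(im/255.)**0.6).astype('uint8')
a=g(vision.get_image("side")[:,:,::-1]);b=g(vision.get_image("scene")[:,:,::-1])
cv2.imwrite("pics/s9.png",np.hstack([cv2.resize(a[90:210,280:400],(400,400),interpolation=2),cv2.resize(b[200:320,160:280],(400,400),interpolation=2)]))
E
```

```text
clock: 24.78
position: [0.5343, -0.2494, 0.2316]
ee_rot: [2.454, 1.962, 0.0]
force: [0.2, -0.1, -3.2]
width: 0.127
gripper_force: 40.0
clock: 25.4
position: [0.5343, -0.2494, 0.2006]
ee_rot: [-2.454, -1.962, 0.0]
force: [1.0, 0.4, -2.8]
width: 0.125
gripper_force: 40.0
clock: 26.02
position: [0.5343, -0.2495, 0.1911]
ee_rot: [2.454, 1.962, 0.0]
force: [-0.1, -0.1, -3.1]
width: 0.126
gripper_force: 40.0
clock: 26.52
position: [0.5343, -0.2494, 0.1911]
ee_rot: [2.453, 1.962, 0.0]
force: [0.6, 0.4, -2.3]
width: 0.126
gripper_force: 40.0
```

View pics/s9.png

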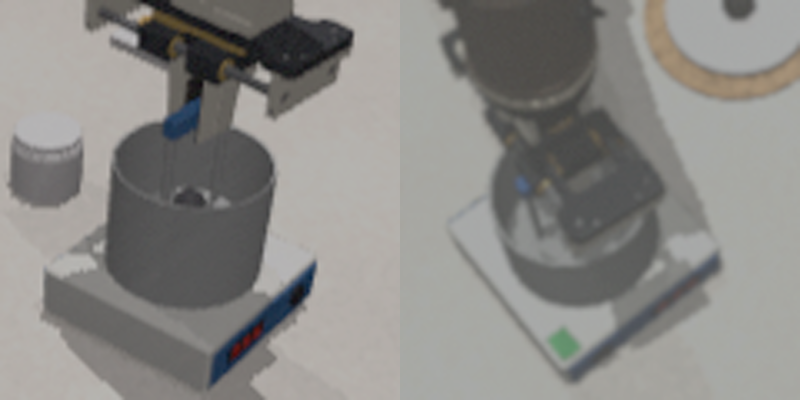

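The disc and ball (190,197) sit inside the pot below the rim. The wrist force shows the tray hanging freely at about 2.8 N, its own weight.

```bash
python3 -c "
from cell import job;print(job.sign_off())"
```

```text
the job is handed in; nothing more can be done
None
```

The job is handed in at about 27 s: the lid lies flat, plug side down, in the middle of the cork mat, and the tray is held level in the middle of the pot with the ball in its pocket, about 27 mm below the rim, touching neither wall nor bottom.

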